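# Deal the wood slices into the carrier's trays

### The job

Deal the three small round wood slices, taking them one at a time from the top of their stack, so that each of the carrier's three trays gets one: first the tray next to the hand-hold, then the middle tray, then the far one. Each slice should end lying flat on the floor of its tray, let go.

Things in the scene. Friction and masses are not known exactly. Their poses are not given: they have to be found in the camera images.
- carrier: Plywood carrier, fixed: board 142 x 321 x 12 mm with 3 open trays in a row along its y, centred at y = +105 (first), 0, -105 mm, x = 0. Each is 130 (x) by 99 (y) mm inside, floor 12 mm and rims 26 mm above the table, walls 6 mm. A flat slotted hand-hold, 106 mm wide, 12 thick, juts 50 mm from its +y end, roughly to the robot's left. Origin: centre of the board's underside, on the table; z up.
- top_slice: Top one of the stack of three at the start: round wood slice, pale with a dark bark rim, 58 mm across and 20 mm thick, about 35 g, loose. Its underside starts 40 mm above the table. Origin at the centre of its underside, z up through its thickness.
- middle_slice: Middle one of the stack: the same round wood slice, pale with a dark bark rim, 58 mm across and 20 mm thick, about 35 g, loose. Its underside starts 20 mm above the table. Origin at the centre of its underside, z up through its thickness.
- bottom_slice: Lowest one of the stack, on the table: the same round wood slice, pale with a dark bark rim, 58 mm across and 20 mm thick, about 35 g, loose. A pile of square wooden tiles (90 mm square, 30 high), no part of the job, lies 135 to 165 mm from it, away from the robot. Origin at the centre of its underside, z up through its thickness.

How it is judged (in metres and radians):
On the way, in this order (a step that is already met when the one before it is completed fails the run):
1. the top slice lies flat in the first tray, next to the hand-hold, let go (x of top_slice in the frame of carrier between -0.04 and 0.04 m and y of top_slice in the frame of carrier between 0.08 and 0.13 m and z of top_slice in the frame of carrier between 0.007 and 0.017 m and angle between top_slice's own z axis and vertical below 0.12 rad and linear speed of top_slice below 0.03 m/s and contact force between the fingers and top_slice below 0.3 N), for 0.2 s.
2. the middle slice lies flat in the middle tray, let go (x of middle_slice in the frame of carrier between -0.04 and 0.04 m and y of middle_slice in the frame of carrier between -0.025 and 0.025 m and z of middle_slice in the frame of carrier between 0.007 and 0.017 m and angle between middle_slice's own z axis and vertical below 0.12 rad and linear speed of middle_slice below 0.03 m/s and contact force between the fingers and middle_slice below 0.3 N), for 0.2 s.
3. the bottom slice lies flat in the last tray, farthest from the hand-hold, let go (x of bottom_slice in the frame of carrier between -0.04 and 0.04 m and y of bottom_slice in the frame of carrier between -0.13 and -0.08 m and z of bottom_slice in the frame of carrier between 0.007 and 0.017 m and angle between bottom_slice's own z axis and vertical below 0.12 rad and linear speed of bottom_slice below 0.03 m/s and contact force between the fingers and bottom_slice below 0.3 N), for 0.2 s.
At the end, for the whole second after the job is handed in: Top slice in the tray by the hand-hold, middle slice in the middle tray, bottom slice in the last tray: each flat (0.12 rad) on the tray floor (5 mm), at rest, let go, anywhere inside the walls (40 mm along carrier x, 25 mm along y of the tray centre) (all of step 1 and all of step 2 and all of step 3); the robot touches nothing.
It also fails if it takes over 64 s, if anything falls off the work surface, if the arm or the gripper's body presses on something with over 40 N, if the wrist force passes 120 N, or if a joint passes its speed limit or range.

### The arm

A 6-joint arm with a two-finger parallel gripper is mounted at the origin on the work surface. World frame = base frame: x ahead of the robot, y to its left, z up, the work surface at z = 0. Lengths are in m, angles in degrees, forces in N, time in s.
With the tool pointing down it reaches from about 0.35 to 0.85 m from the base axis. Payload 8.1 kg.
Tool frame: the origin (TCP) lies midway between the tips of the shut fingers; the grasp point (between the pads) lies r.tcp_to_grasp behind it (r.tcp_to_grasp is the distance from the TCP to the grasp point, in m); z points along the fingers, y is the line along which they close (so a half turn about z gives the same grasp; the last joint's range is limited). The gripper opens to 93 mm and grips with 3 to 60 N. Pads are 15 mm wide; open, the fingers measure 128 mm over their backs; the gripper's body (75 mm by 188 mm) begins 65 mm behind the grasp point.
Start: joints at [-76.054, 7.471, 85.268, -0, 87.261, -4.893], TCP at [0.194, -0.568, 0.219] pointing down, gripper open.
Joint ranges: [-169.43, 169.43], [-51.17, 129.36], [1.28, 143.12], [-76.62, 256.62], [0, 156.53], [-152.29, 152.29]. Speed limits (degrees/s): [136.94, 136.94, 159.86, 180, 180, 180].

### API

Orientations are given as [roll, pitch, yaw] about the fixed x, y, z axes, in that order (R = Rz(yaw) Ry(pitch) Rx(roll)).
In Python, from cell import r, open_gripper, grasp, sensors, get_image, get_calibration gives the robot as it stands. Calls block until the motion is done:
- r.move_ptp(position, orientation): joint-space move of the TCP to a pose.
- r.move_l(position, rot=None, velocity=0.15): straight line of the TCP; rot=None keeps the orientation; velocity is the mean speed in m/s.
- r.set_joints(angles): joint-space move.
- open_gripper() and grasp(force=None): open the fingers fully, or close them until they stop; force is the grip in N (None keeps the last).
- r.hold(seconds).
- r.ik(position, orientation): joint angles nearest the present ones, or None.
- sensors.get_obs(): the state.
- get_image(name): name is "scene" or "top"; returns the picture (400x640x3 uint8, red, green, blue); there is no depth.
- get_calibration(name): a dict with "fx", "fy", "cx", "cy" (pixels), "pose" (4x4, takes a point from camera to world coordinates). Camera axes: x right, y up, looking along -z (the intrinsics and any distortion apply to the point x, -y, -z); pixel columns grow to the right and rows downward; lengths in m; the calibration is good to about 2 mm. A picture is of the moment at which its call begins. get_calibration takes no time and is no camera call.
A pose or a line that the arm cannot do raises r.IKError and nothing moves.
- r.hand_in(): hands the job in; it is judged then, once.
The state is a dict: "clock": time; "joints": joint angles; "qd": joint speeds; "joint_torque": joint torques, N m; "position": TCP position; "ee_rot": TCP orientation; "contact_force": force on the tool from outside, world axes, zero at the start; "moment": the same for the moment, N m; "grip_width": opening from 0.0 (shut) to 1.0 (fully open); "grasp_force": force on a finger pad.
Only numpy, scipy, OpenCV 4.12 (cv2) and the standard library are available. Lean on these libraries where they do the work, as an engineer would, in place of code of your own. Each camera call takes 0.05 s, during which the arm holds its last target. There are 200 camera calls.

## Working session

There is one attempt and no reset: what is moved stays moved. The work goes in short steps, each a Python script; the robot and the scene stay as the last script left them, time stands still between calls to the robot, and variables do not carry over. Pictures are saved under pics/ and viewed, at most 10 in all, crops included, and the job is handed in when it is done.

```bash
mkdir -p pics; ls; python3 - <<'E'
from cell import *
import cv2, numpy as np
np.set_printoptions(precision=4,suppress=True)
for n in ("scene","top"):
    cv2.imwrite(f"pics/{n}0.png",get_image(n)[:,:,::-1]); print(get_calibration(n))
print(sensors.get_obs(), r.tcp_to_grasp)
E
```

```text
pics
{'fx': 383.8561046333077, 'fy': 383.8561046333077, 'cx': 321.7014885151396, 'cy': 200.84877369258527, 'pose': array([[ 0.7948, -0.4075,  0.4497,  0.8355],
       [ 0.6069,  0.5337, -0.5889, -0.3975],
       [ 0.    ,  0.741 ,  0.6715,  0.4984],
       [ 0.    ,  0.    ,  0.    ,  1.    ]])}
{'fx': 373.47957472307115, 'fy': 373.47957472307115, 'cx': 315.4111034865058, 'cy': 196.03140319904475, 'pose': array([[-0.0137,  0.9973, -0.0722,  0.4988],
       [-0.9999, -0.0129,  0.0115,  0.0012],
       [ 0.0105,  0.0723,  0.9973,  0.721 ],
       [ 0.    ,  0.    ,  0.    ,  1.    ]])}
{'clock': 0.1, 'joints': array([-76.0573,   7.5104,  85.3227,  -0.0002,  87.262 ,  -4.8935]), 'qd': array([ 0.0784, -0.1209, -0.0657,  0.0131,  0.1393, -0.042 ]), 'joint_torque': array([  0.0005, -56.1342, -49.3094,   0.077 ,   0.0291,  -0.0001]), 'position': array([ 0.1936, -0.5674,  0.2177]), 'ee_rot': array([-179.9052,   -0.0079,   18.8362]), 'contact_force': array([ 0.0967, -0.0557,  0.8103]), 'moment': array([-0.0024, -0.0319,  0.0387]), 'grasp_force': 0.0, 'grip_width': 1.000516813151048} 0.0188
```

View pics/scene0.png

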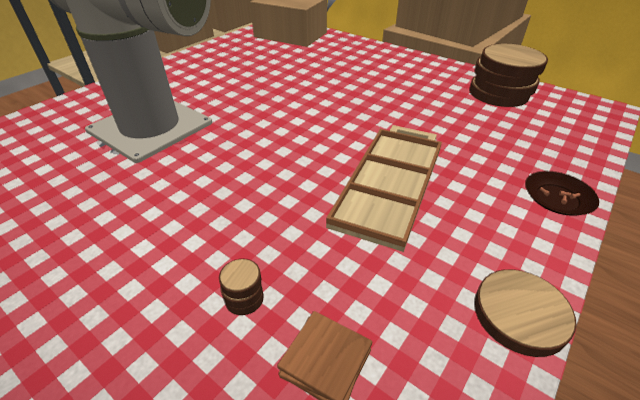

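View pics/top0.png

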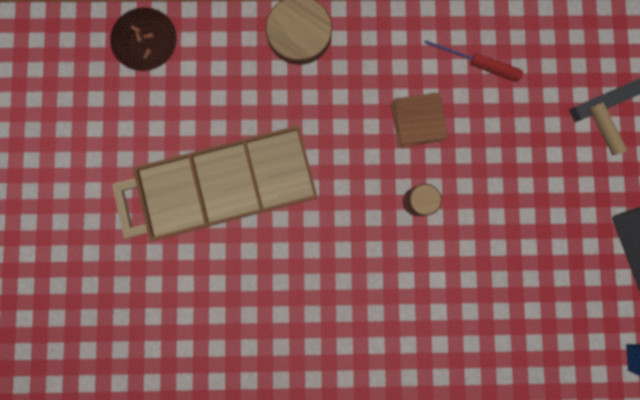

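The scene view shows the slice stack with its top face at about (240,275), and the carrier with its hand-hold at the far end, near (410,135). The top view shows the stack at about (425,199). There the carrier's corners are at (137,168), (297,129), (315,194) and (151,239), with the hand-hold on the left at (128,208).

```bash
cat > h.py <<'E'
from cell import *
import cv2, numpy as np
np.set_printoptions(precision=4,suppress=True)
def ray(n,p):
    c=get_calibration(n); T=c["pose"]
    d=T[:3,:3]@np.array([(p[0]-c["cx"])/c["fx"],-(p[1]-c["cy"])/c["fy"],-1.]); return T[:3,3],d/np.linalg.norm(d)
def cast(n,p,z):
    o,d=ray(n,p); return o+d*(z-o[2])/d[2]
def tri(ps):
    A=np.zeros((3,3)); b=np.zeros(3); R=[ray(n,p) for n,p in ps.items()]
    for o,d in R: M=np.eye(3)-np.outer(d,d); A+=M; b+=M@o
    x=np.linalg.solve(A,b); return x,[np.linalg.norm(np.cross(x-o,d)) for o,d in R]
def pale(img,vmin):
    h=cv2.cvtColor(cv2.GaussianBlur(img,(3,3),0),cv2.COLOR_RGB2HSV)
    m=((h[...,0]>11)&(h[...,0]<32)&(h[...,1]>60)&(h[...,2]>vmin)).astype(np.uint8)*255
    return cv2.morphologyEx(m,cv2.MORPH_OPEN,np.ones((3,3),np.uint8))
def blobs(m,lo,hi):
    cs=cv2.findContours(m,cv2.RETR_EXTERNAL,cv2.CHAIN_APPROX_NONE)[0]
    return [c for c in cs if lo<cv2.contourArea(c)<hi]
E
python3 - <<'E'
from h import *
out=[]
for n,v in (("scene",130),("top",105)):
    im=get_image(n)
    h=cv2.cvtColor(im,cv2.COLOR_RGB2HSV)
    pts={"scene":[(240,275),(232,298),(378,210),(325,350),(335,200)],"top":[(425,199),(409,202),(170,200),(420,120),(199,187)]}[n]
    print(n,[tuple(h[y,x]) for x,y in pts])
    m=pale(im,v)
    for c in blobs(m,150,9000):
        e=cv2.fitEllipse(c); M=cv2.moments(c)
        print(n,cv2.contourArea(c),np.array([M['m10'],M['m01']])/M['m00'],np.round(e[0],1),np.round(e[1],1),cv2.boundingRect(c))
    out.append(cv2.bitwise_and(im,im,mask=m)[:,:,::-1])
s=cv2.resize(np.vstack(out),None,fx=.75,fy=.75,interpolation=cv2.INTER_AREA)
cv2.imwrite("pics/m1.png",s)
E
```

```text
scene [(np.uint8(17), np.uint8(106), np.uint8(200)), (np.uint8(16), np.uint8(108), np.uint8(132)), (np.uint8(19), np.uint8(87), np.uint8(213)), (np.uint8(12), np.uint8(147), np.uint8(151)), (np.uint8(21), np.uint8(11), np.uint8(225))]
scene 774.0 [585.7399 380.7739] [590.3 383. ] [21.5 70.2] (563, 362, 64, 38)
scene 290.0 [578.4661 355.3155] [578.4 355.3] [16. 28.] (567, 344, 27, 24)
scene 369.0 [607.6874 349.7258] [607.1 349.5] [ 8.5 63.9] (576, 335, 64, 32)
scene 4400.0 [325.4    355.5761] [325.5 355.7] [76.4 80.3] (280, 313, 90, 87)
scene 1022.0 [608.9284 330.3976] [609.3 330.4] [18.2 83.7] (578, 311, 62, 41)
scene 5276.0 [526.9641 308.2947] [527.  308.3] [ 65.6 102.5] (480, 270, 95, 78)
scene 1202.0 [612.6983 291.159 ] [611.4 290.5] [29.4 63.3] (587, 266, 53, 51)
scene 869.5 [239.1108 274.4246] [239.1 274.4] [28.7 38.6] (220, 260, 39, 30)
scene 913.0 [621.3452 261.4763] [621.5 261.3] [27.9 49.5] (598, 243, 42, 41)
scene 661.5 [622.1058 228.5679] [621.8 228.8] [27.2 38. ] (606, 211, 34, 33)
scene 215.0 [627.9473 200.8558] [628.  200.9] [10.5 30. ] (616, 193, 24, 17)
scene 2495.5 [
[... 723 characters left out ...]
] (0, 0, 41, 81)
top [(np.uint8(16), np.uint8(91), np.uint8(140)), (np.uint8(9), np.uint8(110), np.uint8(72)), (np.uint8(19), np.uint8(73), np.uint8(147)), (np.uint8(12), np.uint8(130), np.uint8(112)), (np.uint8(13), np.uint8(108), np.uint8(90))]
top 659.5 [425.2484 199.2004] [425.2 199.2] [28.7 29.4] (411, 185, 29, 30)
top 606.0 [126.6298 208.5633] [132.  207.3] [30.9 57. ] (114, 179, 35, 58)
top 3594.0 [172.2184 197.2944] [172.2 197.4] [60.6 83. ] (140, 158, 66, 80)
top 7425.5 [253.3495 176.4818] [253.1 176.6] [ 79.  132.3] (194, 130, 121, 94)
top 536.0 [609.1035 128.0924] [609.  127.9] [11.5 69.8] (594, 104, 31, 50)
top 2991.5 [298.388   27.8623] [298.4  27.8] [59.6 64.1] (267, 0, 64, 59)
```

View pics/m1.png

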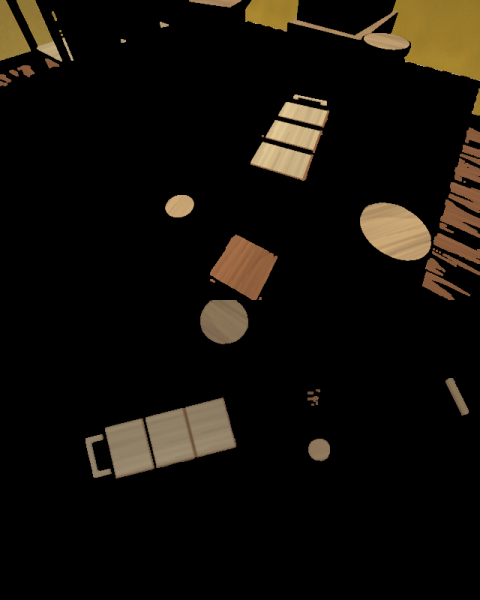

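The masks cleanly separate the stack's top face and the three trays. In the top view two of the trays run together, so that threshold needs raising. Next I triangulate the stack top and the tray centres.

```bash
python3 - <<'E'
from h import *
def quad(c):
    q=cv2.approxPolyN(c,4,ensure_convex=True).reshape(4,2).astype(float)
    a,b=q[2]-q[0],q[3]-q[1]; t=np.linalg.solve(np.c_[a,-b],q[1]-q[0])[0]; return q[0]+t*a,q
S=get_image("scene");T=get_image("top")
cs=[c for c in blobs(pale(S,165),800,3000) if 330<cv2.boundingRect(c)[0]<420]
ct=[c for c in blobs(pale(T,118),1500,4500) if cv2.boundingRect(c)[0]<280 and cv2.boundingRect(c)[1]>100]
qs=sorted([quad(c) for c in cs],key=lambda q:q[0][1]); qt=sorted([quad(c) for c in ct],key=lambda q:q[0][0])
print(len(qs),len(qt))
P=[]
for a,b in zip(qs,qt):
    x,e=tri({"scene":a[0],"top":b[0]}); p=cast("top",b[0],.012); P.append(p)
    W=[cast("top",k,.012)[:2] for k in b[1]]
    print("tray px",a[0],b[0],"tri",x,np.array(e),"top@12",p,"scene@12",cast("scene",a[0],.012),"sides",[np.linalg.norm(W[i]-W[i-1]) for i in range(4)])
P=np.array(P); print("spacing",np.linalg.norm(np.diff(P,axis=0),axis=1)); d=P[0]-P[2]; print("carrier y dir deg",np.degrees(np.arctan2(d[1],d[0])))
st={}
for n,im,v,b in (("scene",S,150,(220,260)),("top",T,110,(411,185))):
    c=[c for c in blobs(pale(im,v),400,1200) if np.abs(np.array(cv2.boundingRect(c)[:2])-b).max()<8][0]
    st[n]=cv2.fitEllipse(c)[0]
x,e=tri(st);print("stack",st,x,e,[cast(n,p,.06) for n,p in st.items()])
# tile pile centre in scene and reach / ik
print("tile",cast("scene",(325,355),.03))
E
```

```text
3 3
tray px [404.5485 150.8592] [172.1591 197.1302] tri [0.554  0.266  0.0132] [0.003 0.003] top@12 [0.5515 0.2646 0.012 ] scene@12 [0.5553 0.2703 0.012 ] sides [np.float64(0.1300614979800676), np.float64(0.09633006633730053), np.float64(0.13142488588802362), np.float64(0.09710738865119467)]
tray px [390.1118 178.4894] [226.4481 182.4589] tri [0.579  0.1623 0.0144] [0.0013 0.0013] top@12 [0.5782 0.162  0.012 ] scene@12 [0.5786 0.1662 0.012 ] sides [np.float64(0.12926231958707707), np.float64(0.09944607244326499), np.float64(0.13198082801502323), np.float64(0.0979210435459071)]
tray px [374.7753 211.9055] [280.2512 168.9164] tri [0.6045 0.0607 0.0139] [0.0022 0.0022] top@12 [0.603  0.0595 0.012 ] scene@12 [0.6052 0.0641 0.012 ] sides [np.float64(0.13214491305968926), np.float64(0.10166022542744163), np.float64(0.13066178204170156), np.float64(0.09920418140854247)]
spacing [0.106  0.1054]
carrier y dir deg 104.07868297791362
stack {'scene': (238.9682159423828, 274.2983093261719), 'top': (425.3855285644531, 199.2246856689453)} [ 0.539  -0.2034  0.0546] [np.float64(0.0002913559502008087), np.float64(0.0002913559502008123)] [array([ 0.5428, -0.2056,  0.06  ]), array([ 0.5384, -0.202 ,  0.06  ])]
tile [ 0.7005 -0.2139  0.03  ]
```

The tray heights triangulate to 13–14 mm (12 expected) and their spacing to 105–106 mm (105 expected). The stack top comes out at 55 mm against a nominal 60 mm. The 4 mm ray offset between cameras explains that, and setting the tip at z≈44 mm works for both values. Now the first pick.

```bash
cat >> h.py <<'E'
def goto(p,yaw,lin=True,v=0.15):
    (r.move_l(p,[180,0,yaw],velocity=v) if lin else r.move_ptp(p,[180,0,yaw]))
def show(t=""):
    o=sensors.get_obs(); print(t,"t%.1f"%o["clock"],o["position"],"F",o["contact_force"],"w%.3f"%o["grip_width"],"g%.1f"%o["grasp_force"])
def pick(xy,ztip,yaw=0):
    goto([*xy,.16],yaw,False); goto([*xy,ztip+.03],yaw,v=.15); goto([*xy,ztip],yaw,v=.05); r.hold(.2); show("down")
    grasp(12); r.hold(.2); show("grip")
    goto([*xy,ztip+.02],yaw,v=.05); goto([*xy,.16],yaw); show("lift")
E
python3 - <<'E'
from h import *
pick((.539,-.203),.0445)
S=get_image("scene");T=get_image("top")
cv2.imwrite("pics/g1.png",np.hstack([S[130:360,130:430],cv2.resize(T[140:260,330:490],None,fx=2,fy=2)[:230]])[:,:,::-1])
E
```

```text
down t3.8 [ 0.5393 -0.2032  0.045 ] F [ 0.3439  0.2067 -0.5001] w1.002 g0.0
grip t4.7 [ 0.539  -0.203   0.0445] F [ 0.3174 -0.991   0.2461] w0.619 g12.0
lift t6.0 [ 0.5384 -0.2027  0.1588] F [ 0.4703  0.5206 -0.3796] w0.617 g12.0
```

View pics/g1.png

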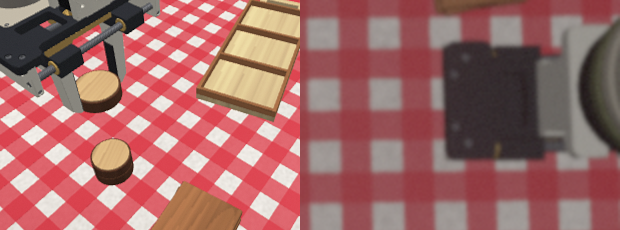

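The slice is held level between the fingertips, gripped at 57 mm wide, and the other two still stand at crop (112,158). Next I place it, with the finger line turned 33° to the tray's long side so the opening fingers clear the walls.

```bash
cat >> h.py <<'E'
def place(xy,z=.018,yaw=71):
    goto([*xy,.16],yaw,False); goto([*xy,.05],yaw); goto([*xy,z],yaw,v=.04); r.hold(.3); show("at tray")
    open_gripper(); r.hold(.3); show("open"); goto([*xy,.06],yaw,v=.06); goto([*xy,.16],yaw); show("up")
E
python3 - <<'E'
from h import *
place((.553,.266))
goto([.5,.0,.30],30,False) if False else goto([.42,.12,.2],71,False); 
S=get_image("scene");T=get_image("top")
cv2.imwrite("pics/p1.png",np.hstack([S[110:330,200:460],T[110:330,110:450]])[:,:,::-1]); show()
for n,im,v in (("scene",S,150),("top",T,110)):
    for c in blobs(pale(im,v),400,1200): 
        e=cv2.fitEllipse(c); print(n,np.round(e[0],1),np.round(e[1],1),[cast(n,e[0],z) for z in (.04,.032)])
E
```

```text
at tray t9.9 [0.5532 0.2661 0.0183] F [-0.4004 -0.3667 -0.4012] w0.621 g12.0
open t11.0 [0.553 0.266 0.018] F [ 0.4061 -0.0277  0.1663] w0.999 g0.0
up t12.7 [0.5524 0.2657 0.1587] F [ 0.5424  1.6237 -0.3604] w1.000 g0.0
 t13.6 [0.4205 0.1206 0.1996] F [ 0.3174 -0.032   0.7488] w1.001 g0.0
scene [240.1 284.1] [28.8 36.8] [array([ 0.5434, -0.2078,  0.04  ]), array([ 0.5383, -0.2045,  0.032 ])]
scene [405.3 151.1] [23.3 70. ] [array([0.5731, 0.2319, 0.04  ]), array([0.5685, 0.2429, 0.032 ])]
scene [22.9 63.8] [18.7 43.1] [array([-0.5318, -0.0516,  0.04  ]), array([-0.5556, -0.0455,  0.032 ])]
scene [63.9 62.2] [20.3 40. ] [array([-0.4477,  0.0271,  0.04  ]), array([-0.4701,  0.0345,  0.032 ])]
top [423.1 199.5] [27.9 28.5] [array([ 0.5391, -0.204 ,  0.04  ]), array([ 0.5396, -0.2064,  0.032 ])]
top [132.  207.3] [30.9 57. ] [array([0.5318, 0.3265, 0.04  ]), array([0.5322, 0.3303, 0.032 ])]
top [609.1 128.3] [11.9 69.5] [array([ 0.6678, -0.557 ,  0.04  ]), array([ 0.6698, -0.5636,  0.032 ])]
```

View pics/p1.png

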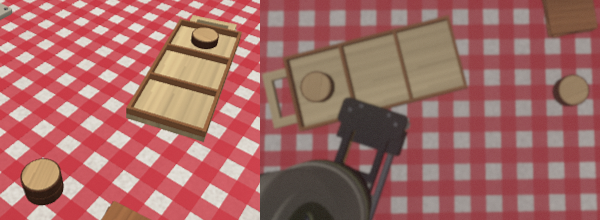

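The top slice lies near the centre of the first tray, flat, at top-view pixel (168,197). The remaining stack is at top-view pixel (423,199), or about (0.539,-0.204). Next is the middle slice.

```bash
python3 - <<'E'
from h import *
pick((.539,-.204),.0245)
o=sensors.get_obs()
assert .58<o["grip_width"]<.66 and o["grasp_force"]>5
place((.5785,.163))
goto([.42,.0,.2],60,False)
S=get_image("scene");T=get_image("top")
cv2.imwrite("pics/p2.png",np.hstack([S[110:330,200:460],T[110:330,110:450]])[:,:,::-1]); show()
for n,im,v,b in (("scene",S,150,(240,290)),("top",T,110,(423,199))):
    for c in blobs(pale(im,v),400,1200):
        e=cv2.fitEllipse(c)
        if np.abs(np.array(e[0])-b).max()<15: print(n,np.round(e[0],1),np.round(e[1],1),cast(n,e[0],.02))
E
```

```text
down t16.7 [ 0.5393 -0.2042  0.025 ] F [ 0.1336 -0.1172  0.1668] w0.996 g0.0
grip t17.5 [ 0.539  -0.204   0.0245] F [-0.2262 -0.2699 -0.4205] w0.620 g12.0
lift t19.0 [ 0.5383 -0.2037  0.1587] F [-0.3132 -0.3112 -1.5227] w0.618 g12.0
at tray t22.5 [0.5787 0.163  0.0183] F [-0.2718 -0.213  -0.8546] w0.619 g12.0
open t23.6 [0.5785 0.163  0.018 ] F [ 1.2987  0.5327 -0.4368] w1.002 g0.0
up t25.2 [0.5778 0.1629 0.1588] F [-0.2479  0.291  -0.38  ] w0.998 g0.0
 t26.3 [0.4205 0.0006 0.1997] F [-0.4108 -0.1195 -0.3621] w1.000 g0.0
scene [242.3 291.1] [29.  35.7] [ 0.5423 -0.2064  0.02  ]
top [419.3 200.7] [26.9 27.6] [ 0.5382 -0.2027  0.02  ]
```

View pics/p2.png

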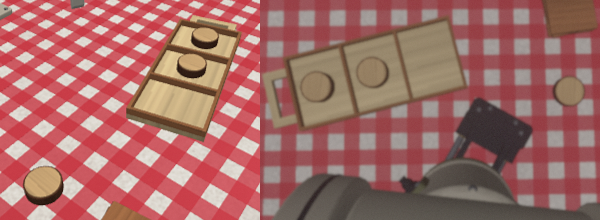

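Two slices now lie flat in the first and middle trays (top-view crop (317,87) and (372,72)). The bottom one stands alone on the table at crop (569,91). Next is the last slice.

```bash
python3 - <<'E'
from h import *
pick((.539,-.204),.005)
o=sensors.get_obs()
assert .58<o["grip_width"]<.66 and o["grasp_force"]>5
place((.6035,.061),z=.0185)
goto([.42,-.1,.25],60,False)
S=get_image("scene");T=get_image("top"); show()
cv2.imwrite("pics/p3.png",np.hstack([cv2.resize(S[110:250,310:460],None,fx=2,fy=2),T[110:390,110:450]])[:,:,::-1])
C=np.array([.5785,.163]); y=np.radians(104.1); u=np.array([np.cos(y),np.sin(y)]); x=np.array([u[1],-u[0]])
for b in ((167,197),(222,182),(278,169)):
    g=cv2.GaussianBlur(T,(3,3),0); 
    k=cv2.HoughCircles(cv2.cvtColor(g,cv2.COLOR_RGB2GRAY)[b[1]-27:b[1]+27,b[0]-25:b[0]+25],cv2.HOUGH_GRADIENT,1,40,param1=60,param2=8,minRadius=12,maxRadius=19)
    if k is None: print(b,None); continue
    p=k[0,0,:2]+np.array(b)-(25,27); w=cast("top",p,.032)[:2]-C; print(p,k[0,0,2],"carrier x,y",w@x,w@u)
E
```

```text
down t29.1 [ 0.5393 -0.2041  0.0055] F [ 0.8653 -0.9423  0.0571] w1.001 g0.0
grip t30.0 [ 0.539 -0.204  0.005] F [0.9149 0.3105 0.2262] w0.620 g12.0
lift t31.6 [ 0.5383 -0.2036  0.1586] F [ 0.2287 -0.0687 -0.3215] w0.622 g12.0
at tray t34.8 [0.6037 0.061  0.0188] F [ 0.1585  0.177  -0.1953] w0.620 g12.0
open t35.8 [0.6035 0.061  0.0185] F [-0.0756  0.7133 -0.1602] w1.002 g0.0
up t37.5 [0.6028 0.061  0.1587] F [-0.367   0.9849  0.5836] w1.008 g0.0
 t38.6 [ 0.4204 -0.0994  0.2492] F [-0.1468 -0.3374 -0.2885] w1.002 g0.0
[168.5 196.5] 16.1 carrier x,y -0.001812502455303565 0.10446441677618533
[222.5 182.5] 16.6 carrier x,y -0.0020097457266901935 0.002341964974196453
[276.5 168.5] 13.6 carrier x,y -0.00220867180484051 -0.10065175788014757
```

View pics/p3.png

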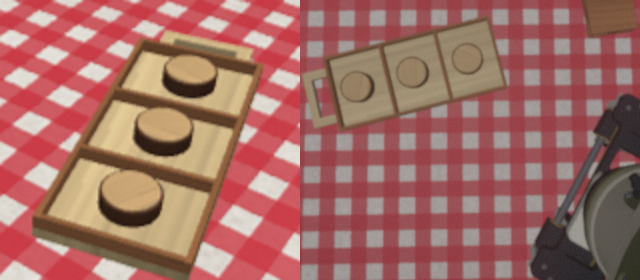

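All three slices lie flat and centred in their trays, within 5 mm of each centre. The robot is clear of everything.

```bash
python3 -c "
from cell import r
print(r.hand_in())"
```

```text
the job is handed in; nothing more can be done
None
```

The job is handed in: all three slices went in the required order, each lying flat and let go within about 5 mm of its tray's centre by camera, with the clock at 38.6 s just before hand-in; no verdict was returned.

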